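# Stow the spare coupler and press the drawer's label holder home

### The job

Put the air coupler into the open drawer of the small drawer unit and slide the drawer fully shut. Then take the narrower of the two label holders from the wooden rack, push it upright down behind the lip of the pocket on the drawer's front, card facing outwards, until the sprung bar in there is pressed all the way down. The bar would push it out again, so finish with the holder still in the gripper and pressed fully home; leave everything else where it is.

Things in the scene. Friction and masses are not known exactly. Their poses are not given: they have to be found in the camera images.
- unit: low grey sheet-metal drawer unit standing fixed on the bench, to the right of the middle: 160 mm deep (x), 180 mm wide (y), 60 mm high, one drawer. Origin: centre of its underside; its x points from the drawer front to its back, its y to the left seen from the front, z up
- spares_drawer (a joint): how far the drawer is pulled out of the unit towards the robot (the unit's -x), m: 0 = fully shut (a hard stop), up to 0.11; a light slide (about 1.5 N of friction) that stays where it is left; it starts 0.09 to 0.11 open. Push it shut on the outer face of the label pocket's lip, which lies 10 mm in front of point pocket_mouth and reaches from 6 to 44 mm above the bench
- drawer_floor (a point): centre of the drawer's inner floor, 9 mm above the bench, moves with the drawer, axes as the unit's. The inside is 146 mm in x, 160 mm in y; side and back walls reach 36 mm above this floor, the front panel 49 mm. With the drawer 0.09 m out, the part that is open from above reaches from the front panel's inner face (73 mm in front of this point) to 17 mm behind it; the rest is under the unit's top
- pocket_mouth (a point): centre of the mouth of the label pocket on the outside of the drawer front, moves with the drawer, axes as the unit's; 44 mm above the bench. The pocket is 12 mm in x (from the flat face of the drawer front, 6 mm behind this point, to the 4 mm thick lip, 6 mm in front of it) and 56 mm in y between its cheeks. The drawer front rises 14 mm above this point. The lip's rim above this point is flared forward, away from the drawer, and ends 8 mm above this point
- spring_bar (a joint): sprung bar that fills the bottom of the pocket, m: 0 = up (its top 18 mm below pocket_mouth), 0.008 = pressed down against its stop (top 26 mm below pocket_mouth). It takes about 3 N to start it and 8 N to press it all the way down, and springs back when let go
- rack: wooden rack fixed on the bench, left of the unit: 50 mm in x, 160 mm in y, 30 mm high; two slots side by side along its y, each 10 mm wide in x and about 70 mm in y, centred 38 mm either side of the middle, slot floor 12 mm above the bench. Origin: centre of its underside. Between rack, unit and robot stands a fixed screw clamp, 216 mm tall, near x 0.40, y -0.03; an air pipe hangs down at the far left of the bench: keep the arm off both
- label_holder: the narrower label holder, which fits the pocket: aluminium plate 8 mm thick (x), 48 mm wide (y), 85 mm tall (z), about 60 g, blank card in a thin frame on its -x face; it starts standing upright in one of the two rack slots, its top 97 mm above the bench. Origin: centre of its lower edge. Pressed home, the origin is 26 mm below pocket_mouth and the plate is upright
- label_holder_card (a point): centre of the narrower holder's card, on the plate's -x face, 4.5 mm in front of the plate's middle plane and 46 mm above its lower edge; faces the robot at the start as it must at the end
- wide_holder: the wider label holder (66 mm wide, otherwise the same, too wide for the pocket), standing in the other rack slot; stays there. Origin: centre of its lower edge
- coupler: steel and brass quick air coupler lying on the bench, 88 mm long (along its own y), up to 26 mm in diameter, 110 g; best gripped on the thick sleeve, whose middle is 15 mm from the origin along its -y; it does not roll. Origin: on its underside, at mid-length, as it lies at the start
- coupler_mid (a point): the middle of the coupler, on its axis, 13 mm above what it lies on
- sanding_disc: sanding disc, 75 mm across, 9 mm high; a bystander
- rub_block: rubbing block, 36 x 90 x 27 mm; a bystander
- tin: dented tin with two punches in it, 67 x 74 mm, 131 mm tall; a bystander
- polish: polishing bar, 43 x 106 x 33 mm; a bystander
- spanner: flat spanner, 18 x 112 x 4 mm; a bystander
Not all that is in view belongs to the job. Leave any orange or purple look-alike of the label_holder alone.

How it is judged:
By the outcome, as a careful person would: the job done as asked, in the order asked, and still so for the second after the job is handed in, while the arm keeps its last pose, push and grip.
It also fails if it takes over 66 s, if anything falls off the work surface, if the arm or the gripper's body presses on something with over 40 N, if the wrist force passes 120 N, or if a joint passes its speed limit or range.

### The arm

A 6-joint arm with a two-finger parallel gripper is mounted at the origin on a cart in front of the work surface, level with it; the furniture and walls round the work are solid. World frame = base frame: x ahead of the robot, y to its left, z up, the work surface at z = 0. Lengths are in mm, angles in rad, forces in N, time in s.
With the tool pointing down it reaches from about 350 to 975 mm from the base axis. Payload 7.1 kg.
Tool frame: the origin (TCP) lies on the front face of the gripper's body, between the roots of the fingers; the fingertips stand 80 mm ahead of it and the grasp point (between the pads) lies 61 mm ahead of it (env.tips_ahead is the distance from the TCP to the fingertips, in mm); z points along the fingers, y is the direction in which the jaws open and shut (so a half turn about z gives the same grasp; the last joint's range is limited). The gripper opens to 88 mm and grips with 3 to 60 N. Pads are 20 mm wide; open, the fingers measure 115 mm over their backs; the gripper's body (75 mm by 178 mm) begins 61 mm behind the grasp point.
Start: joints at [1.197, 0.423, 1.63, -0, 1.089, -0.019], TCP at [217.095, 586.068, 302.675] pointing down, gripper open.
Joint ranges: [-3, 3], [-0.9, 2.11], [0.09, 2.58], [-1.31, 4.45], [0.11, 2.69], [-2.54, 2.54]. Speed limits (rad/s): [2.39, 2.39, 3.01, 3.14, 3.14, 3.14].

### API

Orientations are given as a unit quaternion [x, y, z, w].
In Python, from station import env, set_gripper, viewer, workorder gives the robot as it stands. Calls block until the motion is done:
- env.reach(position, orientation): joint-space move of the TCP to a pose.
- env.move_l(position, rot=None, rate=150, f_stop=None): straight line of the TCP; rot=None keeps the orientation; rate is the mean speed in mm/s. With f_stop (N) it stops when the force on the tool has changed by that much, and returns True; else False.
- env.move_joints(angles): joint-space move.
- set_gripper(opening): finger opening in mm; the grip force is fixed at half the most; returns when the fingers have stopped.
- env.hold(seconds).
- env.ik(position, orientation): joint angles nearest the present ones, or None.
- env.read_state(): the state.
- viewer.camera(name): name is "side" or "top"; returns the picture (400x640x3 uint8, blue, green, red); there is no depth.
- viewer.camera_params(name): a dict with "fx", "fy", "cx", "cy" (pixels), "pose" (4x4, takes a point from camera to world coordinates). Camera axes: x right, y up, looking along -z (the intrinsics and any distortion apply to the point x, -y, -z); pixel columns grow to the right and rows downward; lengths in mm; the calibration is good to about 2 mm. A picture is of the moment at which its call begins. camera_params takes no time and is no camera call.
A pose or a line that the arm cannot do raises env.IKError and nothing moves.
- workorder.sign_off(): hands the job in, once; it reports no verdict.
The state is a dict: "time_s": time; "qpos": joint angles; "dq": joint speeds; "tau": joint torques, N m; "tool_pos": TCP position; "orientation": TCP orientation; "force": force on the tool from outside, world axes, zero at the start; "wrist_torque": the same for the moment, N m; "width": finger opening in mm.
Only numpy, scipy, OpenCV 4.12 (cv2) and the standard library are available. Lean on these libraries where they do the work, as an engineer would, in place of code of your own. Each camera call takes 0.05 s, during which the arm holds its last target.

## Working session

There is one attempt and no reset: what is moved stays moved. The work goes in short steps, each a Python script; the robot and the scene stay as the last script left them, time stands still between calls to the robot, and variables do not carry over. Pictures are saved under pics/ and viewed, and the job is handed in when it is done.

```bash
ls; mkdir -p pics
python3 - <<'E'
from station import env,viewer
import cv2
for n in("side","top"):
    im=viewer.camera(n); cv2.imwrite(f"pics/{n}0.png",im); p=viewer.camera_params(n); print(n,p)
print(env.read_state())
E
```

```text
pics
side {'fx': 445.4465614144691, 'fy': 445.4465614144691, 'cx': 322.3427323312355, 'cy': 192.46301366543128, 'pose': array([[ 9.98357383e-01, -4.46208134e-02,  3.59377190e-02,
         5.70116990e+02],
       [ 5.31028487e-02,  4.85181665e-01, -8.72799427e-01,
        -7.59912397e+02],
       [ 2.15086980e-02,  8.73274146e-01,  4.86754190e-01,
         5.16260868e+02],
       [ 0.00000000e+00,  0.00000000e+00,  0.00000000e+00,
         1.00000000e+00]])}
top {'fx': 516.1741974429707, 'fy': 516.1741974429707, 'cx': 316.61956256109744, 'cy': 198.47973940562215, 'pose': array([[-2.61323928e-02,  9.94192975e-01, -1.04390736e-01,
         4.24916073e+02],
       [-9.99647370e-01, -2.54966601e-02,  7.41998189e-03,
         4.32610289e+01],
       [ 4.71527876e-03,  1.04547826e-01,  9.94508682e-01,
         1.13163326e+03],
       [ 0.00000000e+00,  0.00000000e+00,  0.00000000e+00,
         1.00000000e+00]])}
{'time_s': 0.1, 'qpos': array([ 1.19701628e+00,  4.23760155e-01,  1.63058253e+00, -2.05817643e-05,
        1.08858436e+00, -1.89937714e-02]), 'dq': array([-0.00029927, -0.0012836 , -0.00216335, -0.00041956, -0.00183773,
        0.00225226]), 'tau': array([-4.19330681e-04, -5.45614600e+01, -2.74324161e+01,  6.44743466e-02,
        1.88028667e-02, -5.51915070e-05]), 'tool_pos': array([216.95759151, 585.73425728, 301.99421447]), 'orientation': array([ 1.76459482e-01,  9.84307679e-01, -6.56147428e-04, -1.21248461e-04]), 'force': array([ 0.88354147, -0.51871158, -0.44963811]), 'wrist_torque': array([-0.02508602,  0.01649456, -0.01412929]), 'width': 87.79183917423958}
```

View pics/side0.png

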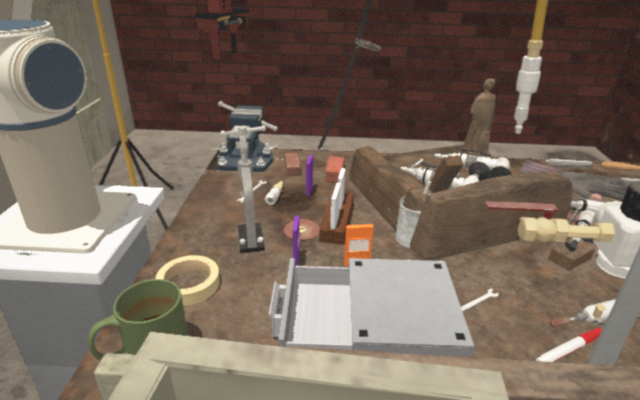

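View pics/top0.png

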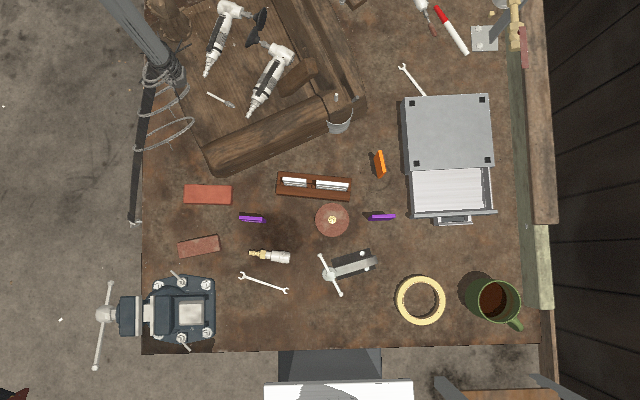

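The top view (up = +x, right = -y) shows the coupler near (270,256), the rack near (314,186), the unit near (448,150) with its pocket near (452,220), and purple and orange look-alikes. I'll zoom in on each.

Run:
```python
import cv2,numpy as np
t=cv2.imread("pics/top0.png");s=cv2.imread("pics/side0.png")
def crop(im,x0,y0,w,h,k): return cv2.resize(im[y0:y0+h,x0:x0+w],None,fx=k,fy=k,interpolation=cv2.INTER_CUBIC)
cv2.imwrite("pics/c_rackcoup.png",crop(t,235,165,130,110,5))
cv2.imwrite("pics/c_unit.png",crop(t,390,85,120,150,4))
cv2.imwrite("pics/c_side.png",crop(s,225,140,260,220,3))
```

```text
(no output)
```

View pics/c_rackcoup.png

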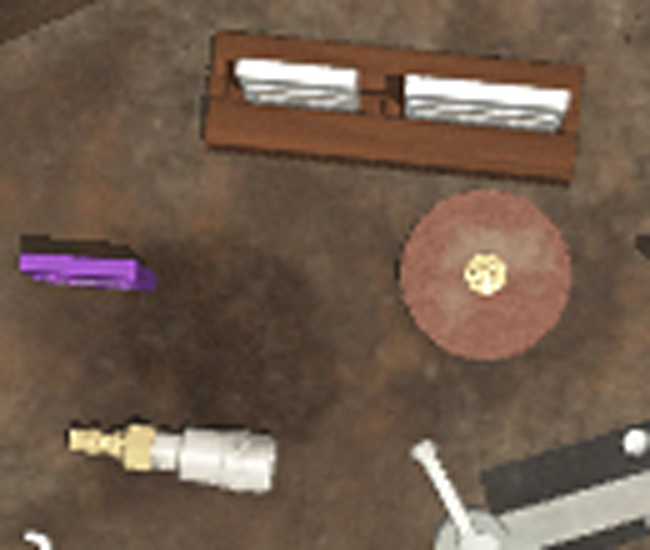

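View pics/c_unit.png

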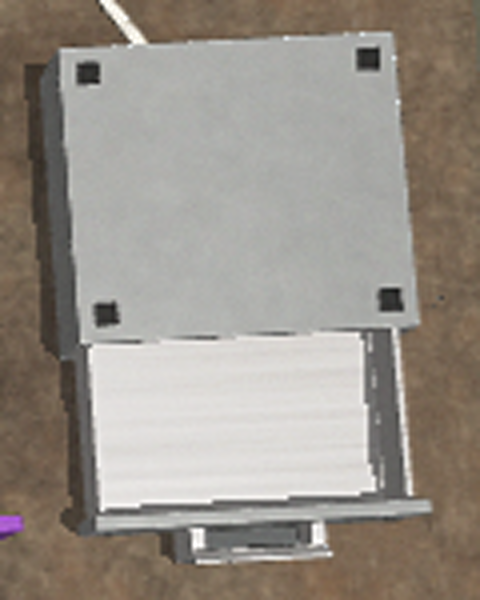

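View pics/c_side.png

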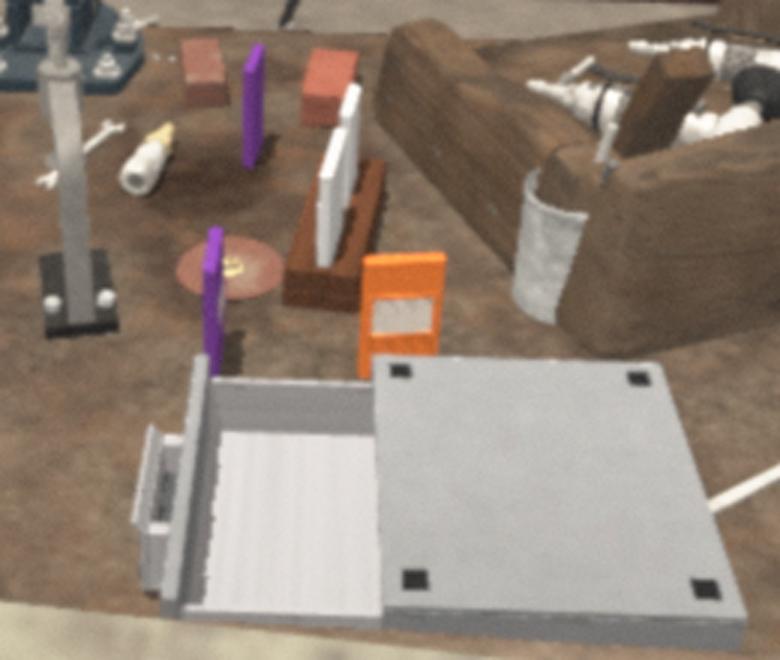

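```bash
cat > h.py <<'E'
import cv2,numpy as np
from station import env,set_gripper,viewer,workorder
from scipy.optimize import least_squares
from scipy.spatial.transform import Rotation as R
def zoom(im,x0,y0,w,h,k,fn):
    c=cv2.resize(im[y0:y0+h,x0:x0+w],None,fx=k,fy=k,interpolation=cv2.INTER_CUBIC)
    for x in range(x0,x0+w):
        if x%10==0:
            cv2.line(c,((x-x0)*k+k//2,0),((x-x0)*k+k//2,5),(0,255,255),1); cv2.putText(c,str(x),((x-x0)*k+k//2-10,16),0,.38,(0,255,255),1)
    for y in range(y0,y0+h):
        if y%10==0:
            cv2.line(c,(0,(y-y0)*k+k//2),(5,(y-y0)*k+k//2),(0,255,255),1); cv2.putText(c,str(y),(7,(y-y0)*k+k//2+4),0,.38,(0,255,255),1)
    cv2.imwrite(fn,c)
P={n:viewer.camera_params(n) for n in("side","top")}
def proj(n,X):
    p=P[n];T=np.linalg.inv(p["pose"]);X=np.atleast_2d(X);c=X@T[:3,:3].T+T[:3,3]
    return np.c_[p["cx"]+p["fx"]*c[:,0]/-c[:,2],p["cy"]+p["fy"]*-c[:,1]/-c[:,2]]
def ray(n,u,v):
    p=P[n];d=np.array([(u-p["cx"])/p["fx"],-(v-p["cy"])/p["fy"],-1]);return p["pose"][:3,3],p["pose"][:3,:3]@d
def onz(n,u,v,z):
    o,d=ray(n,u,v);return (o+d*(z-o[2])/d[2])
def fit(obs,x0):
    """obs: list (cam,local pt,px); pose x,y,yaw(z=0)"""
    def f(q):
        r=[]
        c,s=np.cos(q[2]),np.sin(q[2])
        for n,l,px in obs:
            X=[q[0]+c*l[0]-s*l[1],q[1]+s*l[0]+c*l[1],l[2]]
            r+=list(proj(n,X)[0]-px)
        return np.array(r)
    r=least_squares(f,x0,x_scale=[10,10,.05]);return r.x,r.fun.reshape(-1,2)
def down(yaw):  # tool z down, jaw(y) axis along direction: yaw of jaw axis
    y=np.array([np.cos(yaw),np.sin(yaw),0]);z=np.array([0,0,-1.]);x=np.cross(y,z)
    return R.from_matrix(np.c_[x,y,z]).as_quat()
E
python3 - <<'E'
from h import *
t=cv2.imread("pics/top0.png");s=cv2.imread("pics/side0.png")
zoom(t,268,165,90,40,8,"pics/z1.png")
zoom(s,300,160,60,85,7,"pics/z2.png")
zoom(t,245,240,55,35,12,"pics/z3.png")
zoom(t,400,195,105,35,7,"pics/z4.png")
zoom(s,262,250,70,105,5,"pics/z5.png")
for n,px in [("top",(393,97)),]: pass
def c(k,ox,oy,x,y): return np.array([(x+.5)/k-.5+ox,(y+.5)/k-.5+oy])
U=lambda x,y:c(4,390,85,x,y); S=lambda x,y:c(3,225,140,x,y)
obs=[("top",(80,90,60),U(60,48)),("top",(80,-90,60),U(391,33)),("top",(-80,-90,60),U(419,325)),("top",(-80,90,60),U(78,343)),
("side",(-80,90,60),S(373,357)),("side",(80,90,60),S(657,362)),("side",(80,-90,60),S(743,618)),("side",(-80,-90,60),S(384,608))]
for k in (obs[:4],obs[4:],obs):
    q,r=fit(k,[600,-250,0]);print(q.round(3));print(r.round(1).tolist())
E
```

```text
[ 6.73646e+02 -2.48698e+02  2.50000e-02]
[[-0.7, -0.2], [0.6, -0.4], [0.0, 0.4], [0.0, 0.1]]
[ 6.73721e+02 -2.49139e+02  3.20000e-02]
[[-1.1, -0.8], [0.3, 0.4], [1.4, 0.1], [-0.8, -0.4]]
[ 6.73745e+02 -2.48936e+02  2.90000e-02]
[[-0.7, -0.0], [0.5, -0.7], [0.3, 0.2], [0.3, 0.3], [-0.9, -1.0], [0.4, 0.4], [1.3, 0.1], [-1.0, -0.7]]
```

View pics/z1.png

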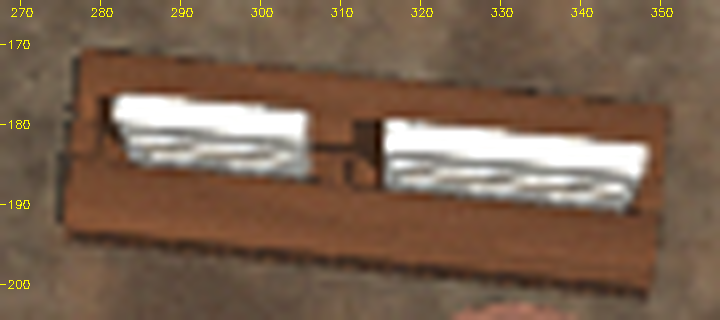

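View pics/z2.png

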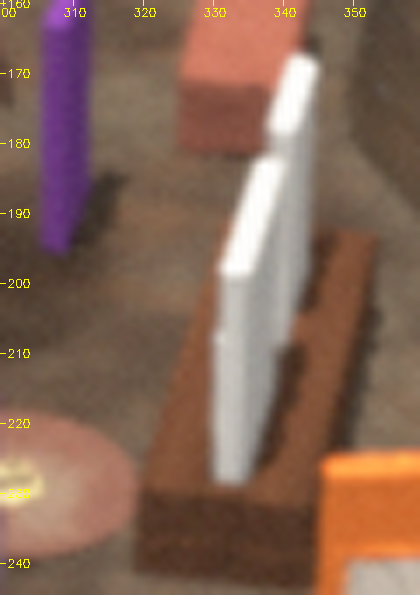

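View pics/z3.png

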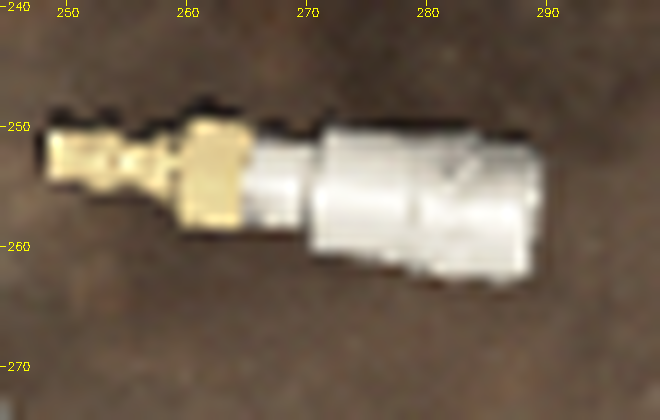

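View pics/z4.png

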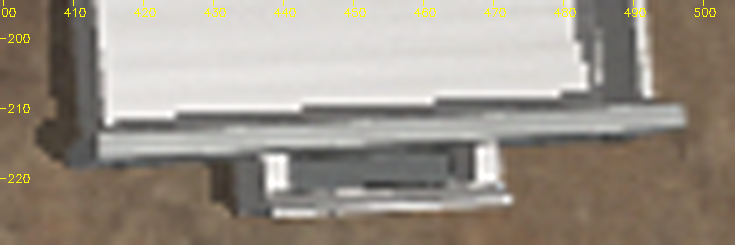

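View pics/z5.png

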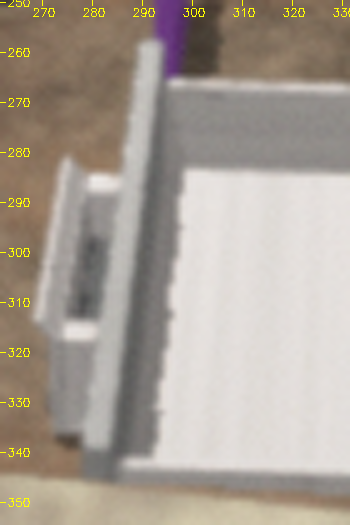

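Run:
```python
from h import *
u=np.array([673.7,-248.9]);a=.027
Rm=np.array([[np.cos(a),-np.sin(a)],[np.sin(a),np.cos(a)]])
def tou(X): return (Rm.T@(X[:2]-u)).round(1)
for nm,n,px,z in [("panel front L","top",(413.5,216.5),58),("panel front R","top",(497.3,211.8),58),("panel back L","top",(413.5,213.2),58),("panel back R","top",(497.2,209),58),
 ("rim L","top",(438.5,225),52),("rim R","top",(472.5,223.2),52),("cheekL in","top",(441,219),44),("cheekR in","top",(468,218),44),
 ("s panel far front","side",(289.3,258),58),("s panel near front","side",(278.5,339.5),58),("s panel far back","side",(293.8,258),58),("s panel near back","side",(284,340),58),("s rim far","side",(274.5,281),52),("s rim near","side",(268.8,313.5),52)]:
    X=onz(n,*px,z);print(nm,X.round(1)[:2],tou(X))
obs=[("top",(4,24,97),(281.8,176.3)),("top",(4,-24,97),(305.8,178.3)),("top",(-4,24,97),(282.5,180.7)),("top",(-4,-24,97),(305.5,182.8))]
q,r=fit(obs,[480,80,0]);print("holder top",q.round(3),r.round(1).tolist())
obs2=[("side",(-4,-24,97),(338.5,179)),("side",(4,-24,97),(342.,179.5)),("side",(-4,24,97),(341.5,167.5)),("side",(4,24,97),(345,168))]
q,r=fit(obs2,[480,80,0]);print("holder side",q.round(3),r.round(1).tolist())
rk=[("top",(25,80,30),(277.5,170.5)),("top",(25,-80,30),(351,178)),("top",(-25,-80,30),(348.5,201)),("top",(-25,80,30),(276,194))]
q,r=fit(rk,[480,80,0]);print("rack top",q.round(3),r.round(1).tolist())
A=onz("top",248.5,252.5,13);B=onz("top",289,258.2,13);print("coup",A.round(1),B.round(1),np.linalg.norm(A-B),((A+B)/2).round(1), np.arctan2(*(A-B)[[1,0]]))
d=(A-B)/np.linalg.norm(A-B);print("sleeve",((A+B)/2-15*d).round(1))
for z in (0,13,26): print(proj("side",[((A+B)/2)*[1,1,0]+[0,0,z]]))
```

```text
panel front L [ 494.7 -165.8] [-176.7   87.9]
panel front R [ 500.  -341.4] [-176.2  -87.8]
panel back L [ 501.5 -166.1] [-169.9   87.4]
panel back R [ 505.8 -341.5] [-170.3  -88.1]
rim L [ 475.9 -218.5] [-196.9   35.7]
rim R [ 477.8 -290. ] [-196.9  -35.8]
cheekL in [ 488.8 -226.4] [-184.2   27.5]
cheekR in [ 489.4 -283.6] [-185.2  -29.7]
s panel far front [ 493.3 -167.4] [-178.2   86.3]
s panel near front [ 499.7 -342.8] [-176.5  -89.1]
s panel far back [ 500.7 -166.8] [-170.7   86.7]
s panel near back [ 507.  -343.1] [-169.2  -89.6]
s rim far [ 476. -220.] [-196.8   34.3]
s rim near [ 478.2 -290.6] [-196.5  -36.4]
holder top [ 5.7324e+02  8.0480e+01 -1.0900e-01] [[0.5, 0.3], [0.1, 0.3], [-0.6, -0.2], [0.1, -0.3]]
holder side [ 5.75461e+02  7.75790e+01 -1.11000e-01] [[-0.1, -0.6], [0.2, -0.7], [-0.2, 0.8], [0.0, 0.7]]
rack top [ 5.68065e+02  4.16000e+01 -1.24000e-01] [[-0.0, 0.3], [0.3, 0.0], [0.7, -0.0], [-1.0, -0.3]]
coup [429.1 184.7  13. ] [414.7  97.7  13. ] 88.13635982023322 [421.9 141.2  13. ] 1.4057714916503992
sleeve [419.4 126.4  13. ]
[[274.84159522 195.46263951]]
[[274.67181359 190.60335663]]
[[274.49994676 185.68439361]]
```

Found: the unit is at (674, -249) with yaw 0.027, and the drawer is about 90 mm open. The narrow holder is the left one, at (573, 80) with yaw about -0.115. The coupler sleeve is at (419, 126). Next I check IK for the planned poses, then pick up the coupler.

```bash
cat >> h.py <<'E'
def st():
    s=env.read_state();print("t",round(s["time_s"],2),"p",s["tool_pos"].round(1),"w",round(s["width"],1),"F",s["force"].round(1),"j6",s["qpos"][5].round(2));return s
UY=.027
def tilt(a,yaw):  # tool z = forward*sin a - z cos a ; jaw along lateral (left/right)
    f=np.array([np.cos(yaw),np.sin(yaw),0]);z=f*np.sin(a)+np.array([0,0,-np.cos(a)])
    y=np.array([np.sin(yaw),-np.cos(yaw),0]);x=np.cross(y,z);return R.from_matrix(np.c_[x,y,z]).as_quat()
def unit(x,y): 
    c,s=np.cos(UY),np.sin(UY);return np.array([673.7+c*x-s*y,-248.9+s*x+c*y])
E
python3 - <<'E'
from h import *
for nm,p,q in [("coup",[419,126,84],-.165),("coupup",[419,126,350],-.165),("drop",[*unit(-125,15),90],UY),("dropup",[*unit(-125,15),350],UY),("hold",[573,80,139],-.115),("ins",[*unit(-93,0),140],UY)]:
    for k in (0,np.pi):
        j=env.ik(p,down(q+k)); print(nm,k and 'pi',None if j is None else np.round(j,2))
for k in (0,1):
    o=tilt(.4,UY)
    if k: o=(R.from_quat(o)*R.from_euler('z',np.pi)).as_quat()
    for x in(-230,-95):
        z=80*np.cos(.4)+15;xx=x-80*np.sin(.4);j=env.ik([*unit(xx,0),z],o);print("push",k,x,None if j is None else np.round(j,2))
E
```

```text
coup 0 [ 0.26  0.57  2.14 -0.    0.43  0.43]
coup pi None
coupup 0 [ 0.26  0.08  1.98 -0.    1.09  0.43]
coupup pi None
drop 0 [-0.43  0.69  1.78 -0.    0.67 -0.46]
drop pi None
dropup 0 [-0.43  0.33  1.65 -0.    1.16 -0.46]
dropup pi None
hold 0 [ 0.12  0.59  1.82 -0.    0.73  0.23]
hold pi None
ins 0 [-0.43  0.64  1.7  -0.    0.8  -0.45]
ins pi None
push 0 -230 [-0.7   0.59  2.19  1.35  0.27 -0.46]
push 0 -95 [-0.53  0.66  1.95  0.85  0.28  0.22]
push 1 -230 None
push 1 -95 None
```

Run:
```python
from h import *
o=down(-.165)
set_gripper(60)
env.reach([419.4,126.4,250],o)
env.move_l([419.4,126.4,120],rate=200)
cv2.imwrite("pics/t1.png",viewer.camera("top"));s=viewer.camera("side");cv2.imwrite("pics/s1.png",s)
zoom(s,220,60,150,150,5,"pics/s1z.png")
st()
```

```text
t 3.46 p [420.2 126.8 121. ] w 60.4 F [0.  0.5 0.6] j6 0.43
```

View pics/s1z.png

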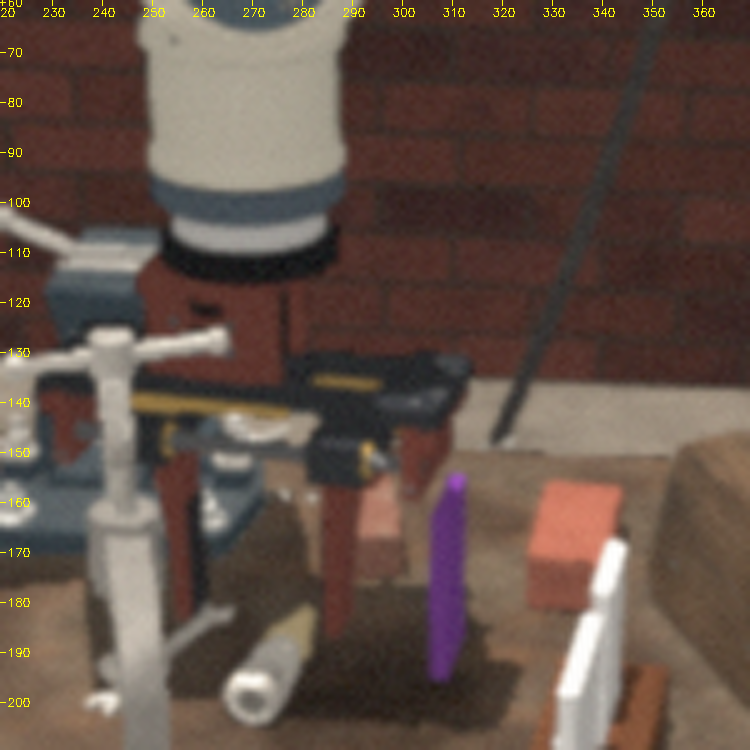

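View pics/t1.png

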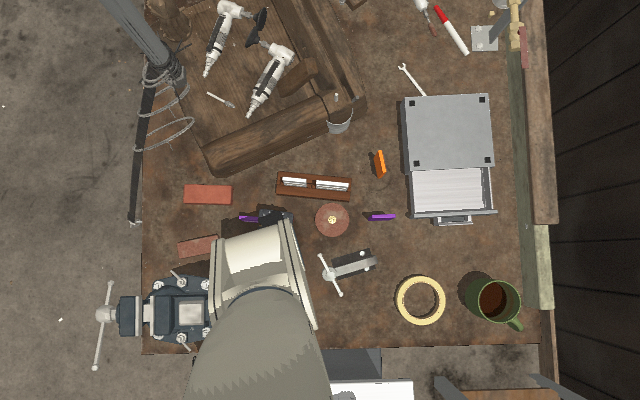

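The fingers straddle the sleeve. The purple dummy, top view (250,218), is close to the end of the gripper body, so I check that clearance before going down.

Run:
```python
from h import *
for px in [(239,215),(263,217),(239,220),(263,222)]: 
    print(onz("top",*px,85).round(0))
print("side base",onz("side",306,195,0).round(0),onz("side",313,184,0).round(0))
p=np.array([419.4,126.4]);c=np.array([np.cos(-.165),np.sin(-.165)]);n=np.array([-c[1],c[0]])
for a in(89,-89):
  for b in (37.5,-37.5): print("body",(p+a*c+b*n).round(0))
o=onz("top",324,259,210),onz("top",341,294,210);print("clamp bar",o)
print("dummy top z via side:",[proj("side",[500,155,z]) for z in(0,85,97)])
```

```text
[505. 194.  85.]
[500. 145.  85.]
[495. 194.  85.]
[490. 145.  85.]
side base [494. 150.   0.] [507. 206.   0.]
body [513. 149.]
body [501.  75.]
body [338. 178.]
body [325. 104.]
clamp bar (array([413.426731  ,  26.11933309, 210.        ]), array([351.4285131 ,  -2.12631672, 210.        ]))
dummy top z via side: [array([[308.57676701, 194.07568888]]), array([[308.8189381, 161.4358236]]), array([[308.85473295, 156.61138689]])]
```

At full depth the body's +x end would overlap the dummy's edge. I'll tilt the tool 0.17 rad so that end rises, and grip the round sleeve 6 mm further along.

```bash
cat >> h.py <<'E'
def downt(yaw,a): # jaws along yaw, +jaw end raised by a
    c=np.array([np.cos(yaw),np.sin(yaw),0]);y=c*np.cos(a)+np.array([0,0,np.sin(a)]);z=c*np.sin(a)-np.array([0,0,np.cos(a)])
    return R.from_matrix(np.c_[np.cross(y,z),y,z]).as_quat(), z
E
python3 - <<'E'
from h import *
o,z=downt(-.165,.17)
d=np.array([np.cos(1.406),np.sin(1.406),0])
ax=np.array([421.9,141.2,0])-21*d
# tool axis through coupler axis point (z=13); tips 5.5mm beyond
T=ax+[0,0,13]+z*6.0-80*z
print(T, (T+80*z))
env.move_l(T-60*z,o,rate=150)
set_gripper(38)
print(env.move_l(T,rate=80,f_stop=12)); st()
cv2.imwrite("pics/t2.png",viewer.camera("top"));s=viewer.camera("side");cv2.imwrite("pics/s2.png",s)
zoom(s,220,90,130,120,6,"pics/s2z.png")
E
```

```text
[406.10546165 122.54086848  85.93327275] [419.45622761 120.31778087   7.0864914 ]
False
t 5.33 p [406.1 122.6  86. ] w 37.9 F [ 0.2  0.5 -0.2] j6 0.82
```

View pics/s2z.png

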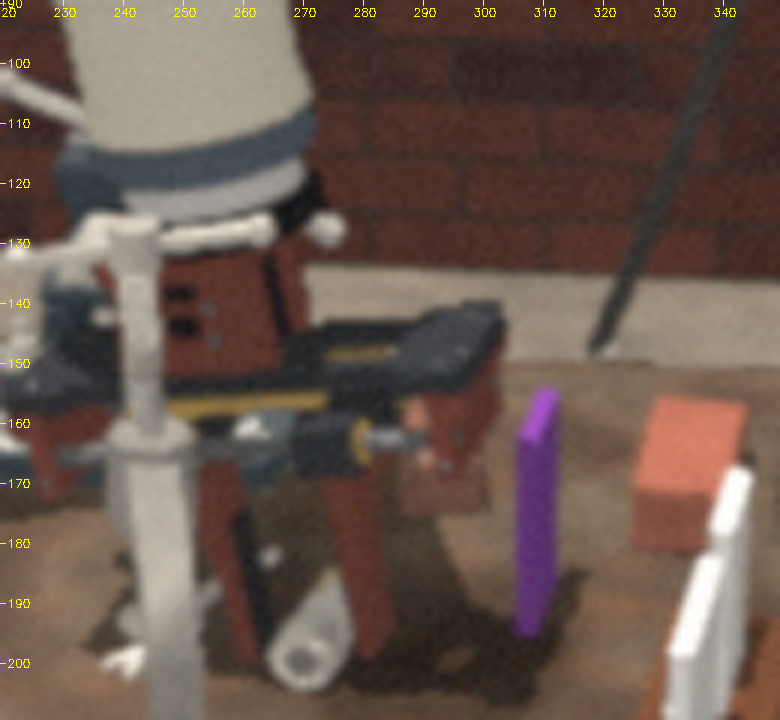

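The sleeve, at (269,198), is between the fingers and the body end stays left of the purple dummy. I grip and lift, then check.

Run:
```python
from h import *
set_gripper(0); st()
o,z=downt(-.165,.17)
p=env.read_state()["tool_pos"]
env.move_l(p-40*z,rate=120)
env.move_l([430,122,360],rate=250); st()
s=viewer.camera("side");cv2.imwrite("pics/s3.png",s);t=viewer.camera("top")
zoom(s,180,20,200,180,4,"pics/s3z.png")
```

```text
t 5.78 p [406.4 122.7  86.4] w 26.8 F [-0.1 -0.   5.1] j6 0.82
t 7.35 p [429.2 121.8 358.4] w 27.0 F [-0.6 -0.1 -1.4] j6 0.5
```

View pics/s3z.png

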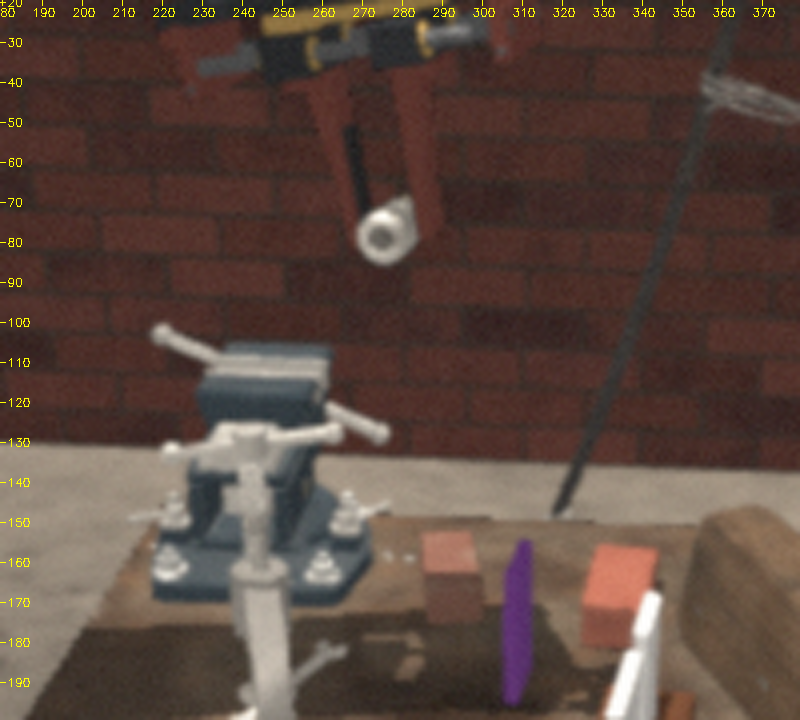

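The coupler is held at width 27. Next I carry it over the drawer.

Run:
```python
from h import *
o,z=downt(UY,.17)
g=unit(-120,-21)
TC=np.array([*g,13+9.])-z*74.0   # axis point at z=22
print(TC)
env.move_l([TC[0],TC[1],360],o,rate=250); st()
env.move_l([TC[0],TC[1],150],rate=200); st()
cv2.imwrite("pics/t4.png",viewer.camera("top"));s=viewer.camera("side");cv2.imwrite("pics/s4.png",s)
zoom(s,240,190,200,160,4,"pics/s4z.png")
```

```text
[ 541.7957377  -273.46993758   94.93327275]
t 9.24 p [ 541.6 -272.6  359.9] w 26.5 F [-0.3  0.1 -1.2] j6 -0.6
t 10.44 p [ 542.5 -273.7  151.1] w 26.9 F [ 1.3 -0.3 -1.5] j6 -0.67
```

View pics/s4z.png

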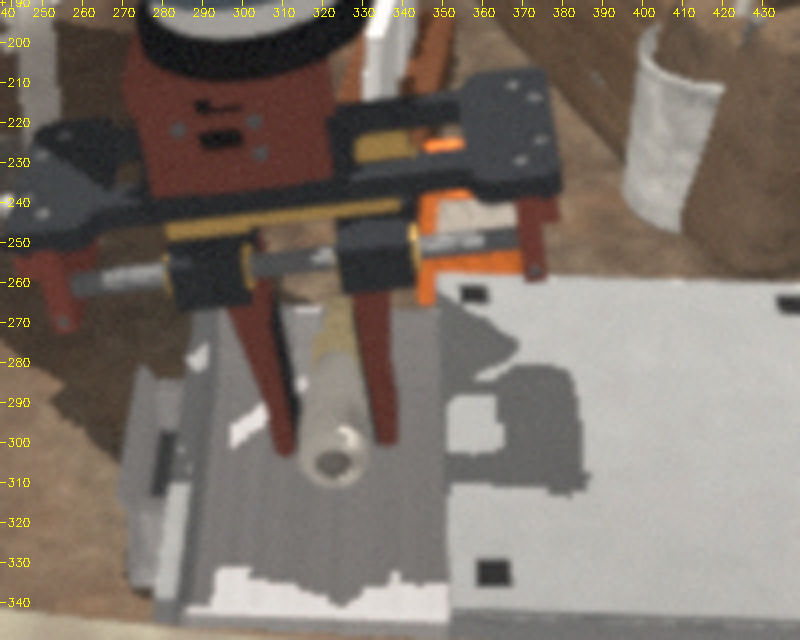

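The coupler, at about (322,305) in the side view, is over the open drawer and clear of the panel at (290,300) and the unit top. I lower it and release.

Run:
```python
from h import *
o,z=downt(UY,.17)
g=unit(-120,-21)
TC=np.array([*g,13+9.])-z*74.0
print(env.move_l([TC[0],TC[1],103],rate=120,f_stop=12)); st()
print(env.move_l([TC[0],TC[1],94],rate=20,f_stop=5)); st()
set_gripper(40); st()
p=env.read_state()["tool_pos"]
env.move_l(p-60*z,rate=120)
cv2.imwrite("pics/t5.png",viewer.camera("top"))
p=env.read_state()["tool_pos"]
env.move_l([420,p[1],260],rate=250)
s=viewer.camera("side");cv2.imwrite("pics/s5.png",s); st()
zoom(s,240,190,200,160,4,"pics/s5z.png")
```

```text
False
t 11.08 p [ 541.9 -273.5  103.1] w 26.4 F [-0.3 -1.1 -0.5] j6 -0.7
True
t 11.52 p [ 542.3 -273.7   95.4] w 26.8 F [0.1 2.1 5. ] j6 -0.7
t 11.96 p [ 541.4 -273.3   94.4] w 40.1 F [ 0.1  0.6 -0.6] j6 -0.7
t 13.47 p [ 420.5 -273.3  259.1] w 39.7 F [ 0.3 -0.4  0.2] j6 -0.78
```

View pics/s5z.png

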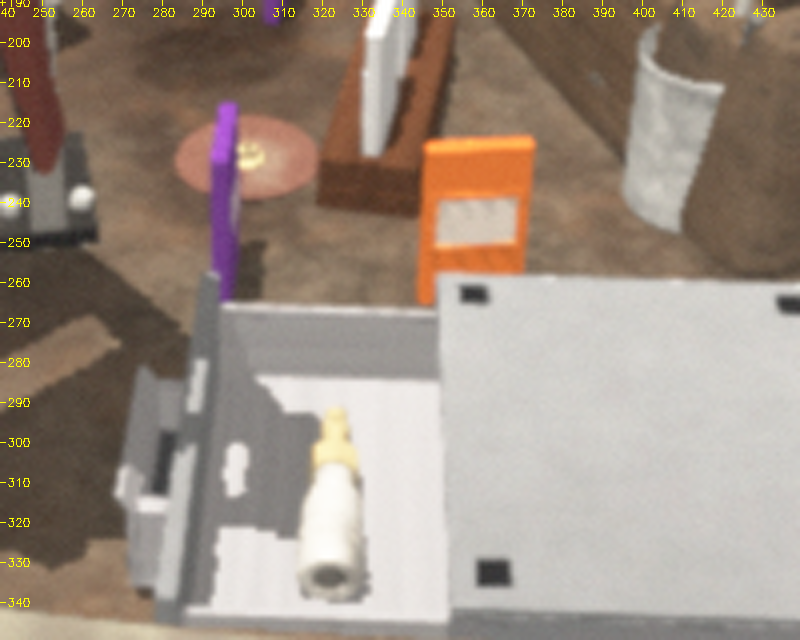

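The coupler lies in the drawer in front of the unit top. The mug stands near the approach for the push, so I check that clearance and the IK options.

Run:
```python
from h import *
for px in [(465,300),(520,300),(492,278),(522,327)]: print(px,onz("top",*px,85).round(0),onz("top",*px,40).round(0))
print("side mug top right", onz("side",184,300,85).round(0), onz("side",184,335,0).round(0))
for a in (.15,.2,.25):
  for k in (0,1):
    o=tilt(a,UY); z=R.from_quat(o).apply([0,0,1])
    if k: o=(R.from_quat(o)*R.from_euler('z',np.pi)).as_quat()
    for x in(-225,-200,-100):
        T=np.array([*unit(x,0),15])-80*z;j=env.ik(T,o);print("Y",a,k,x,None if j is None else np.round(j,2))
  o,z=downt(UY,a)
  for x in(-225,-200,-100):
    T=np.array([*unit(x,0),15])-80*z;j=env.ik(T,o);print("X",a,x,T.round(0),None if j is None else np.round(j,2))
```

```text
(465, 300) [ 323. -256.   85.] [ 319. -269.   40.]
(520, 300) [ 320. -366.   85.] [ 316. -384.   40.]
(492, 278) [ 365. -313.   85.] [ 363. -328.   40.]
(522, 327) [ 267. -367.   85.] [ 260. -384.   40.]
side mug top right [ 365. -307.   85.] [ 349. -292.    0.]
Y 0.15 0 -225 [-0.59  0.58  2.05  0.23  0.39  0.75]
Y 0.15 0 -200 [-0.56  0.6   2.01  0.21  0.42  0.8 ]
Y 0.15 0 -100 [-0.47  0.67  1.81  0.14  0.53  0.96]
Y 0.15 1 -225 [-0.59  0.58  2.05  0.23  0.39 -2.4 ]
Y 0.15 1 -200 [-0.56  0.6   2.01  0.21  0.42 -2.34]
Y 0.15 1 -100 [-0.47  0.67  1.81  0.14  0.53 -2.18]
X 0.15 -225 [ 437. -255.   94.] [-0.59  0.58  2.05  0.23  0.39 -0.82]
X 0.15 -200 [ 462. -255.   94.] [-0.56  0.6   2.01  0.21  0.42 -0.77]
X 0.15 -100 [ 562. -252.   94.] [-0.47  0.67  1.81  0.14  0.53 -0.61]
Y 0.2 0 -225 [-0.61  0.58  2.08  0.36  0.34  0.6 ]
Y 0.2 0 -200 [-0.58  0.59  2.04  0.32  0.36  0.67]
Y 0.2 0 -100 [-0.48  0.66  1.84  0.22  0.47  0.88]
Y 0.2 1 -225 [-0.61  0.58  2.08  0.36  0.34 -2.54]
Y 0.2 1 -200 [-0.58  0.59  2.04  0.32  0.36 -2.47]
Y 0.2 1 -100 [-0.48  0.66  1.84  0.22  0.47 -2.26]
X 0.2 -225 [ 433. -255.   93.] [-0.61  0.58  2.08  0.36  0.34 -0.97]
X 0.2 -200 [ 458. -255.   93.] [-0.58  0.59  2.04  0.32  0.36 -0.9 ]
X 0.2 -100 [ 558. -252.   93.] [-0.48  0.66  1.84  0.22  0.47 -0.69]
Y 0.25 0 -225 [-0.63  0.58  2.11  0.54  0.3   0.41]
Y 0.25 0 -200 [-0.6   0.59  2.06  0.48  0.32  0.5 ]
Y 0.25 0 -100 [-0.49  0.66  1.87  0.32  0.41  0.77]
Y 0.25 1 -225 None
Y 0.25 1 -200 None
Y 0.25 1 -100 [-0.49  0.66  1.87  0.32  0.41 -2.37]
X 0.25 -225 [ 429. -256.   93.] [-0.63  0.58  2.11  0.54  0.3  -1.16]
X 0.25 -200 [ 454. -255.   93.] [-0.6   0.59  2.06  0.48  0.32 -1.07]
X 0.25 -100 [ 554. -252.   93.] [-0.49  0.66  1.87  0.32  0.41 -0.8 ]
```

Run:
```python
from h import *
a=.2;o=tilt(a,UY); z=R.from_quat(o).apply([0,0,1])
def T(x,tz=10): return np.array([*unit(x,0),tz])-80*z
set_gripper(0)
env.reach(T(-226,170),o); st()
env.move_l(T(-226,40),rate=200)
env.move_l(T(-226),rate=100,f_stop=10); st()
print(env.move_l(T(-206),rate=60,f_stop=10)); st()
print(env.move_l(T(-196),rate=20,f_stop=12)); st()
print(env.move_l(T(-125),rate=60,f_stop=15)); st()
print(env.move_l(T(-95),rate=20,f_stop=12)); s=st()
tip=s["tool_pos"]+80*z; c,sn=np.cos(UY),np.sin(UY); d=tip[:2]-[673.7,-248.9]; print("tip unit x",c*d[0]+sn*d[1])
im=viewer.camera("side");zoom(im,240,190,200,160,4,"pics/s6z.png");cv2.imwrite("pics/t6.png",viewer.camera("top"))
```

```text
t 15.63 p [ 431.9 -255.5  248.4] w 0.8 F [0.  0.1 0.1] j6 0.8
t 16.88 p [ 432.  -255.5   88.8] w 0.3 F [ 0.8 -0.7 -0.3] j6 0.59
False
t 17.37 p [ 452.2 -254.8   88.6] w 0.3 F [0.3 0.1 0.4] j6 0.64
False
t 18.02 p [ 462.  -254.6   88.4] w 0.4 F [-1.2  0.2 -1.2] j6 0.67
False
t 19.35 p [ 532.8 -252.8   88.5] w 0.4 F [ 0.3  0.3 -0.1] j6 0.83
True
t 20.12 p [ 543.8 -252.1   87.8] w 0.3 F [-0.6  0.1  1.1] j6 0.85
tip unit x -114.07396794090526
```

View pics/s6z.png

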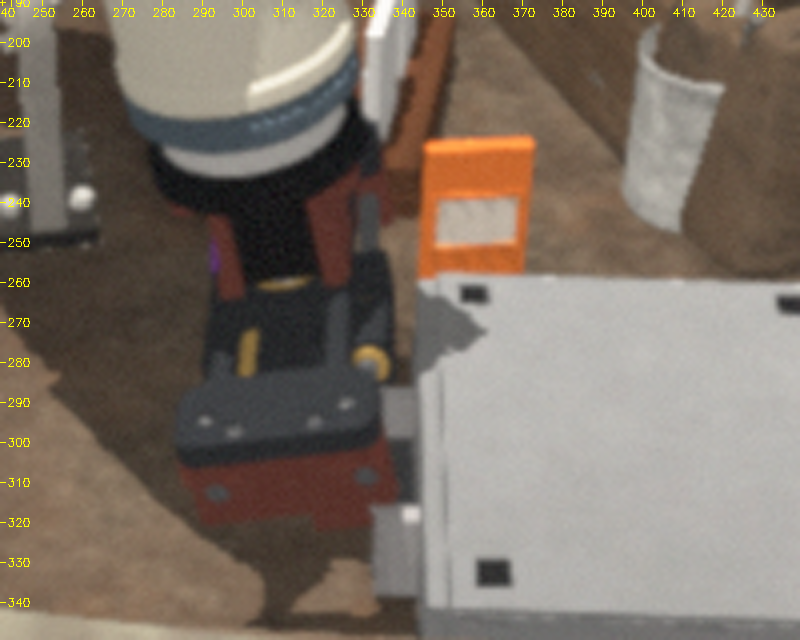

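Run:
```python
from h import *
a=.2;o=tilt(a,UY); z=R.from_quat(o).apply([0,0,1])
def T(x,tz=10): return np.array([*unit(x,0),tz])-80*z
def tipx(s):
    tip=s["tool_pos"]+80*z; c,sn=np.cos(UY),np.sin(UY); d=tip[:2]-[673.7,-248.9]; print("tip unit x",c*d[0]+sn*d[1])
tipx(st())
print(env.move_l(T(-104),rate=10,f_stop=20)); tipx(st()); env.hold(.2); tipx(st())
env.move_l(T(-135),rate=60)
env.move_l(T(-155,140),rate=200); st()
im=viewer.camera("side");cv2.imwrite("pics/s7.png",im);zoom(im,300,240,150,110,5,"pics/s7z.png")
t=viewer.camera("top");cv2.imwrite("pics/t7.png",t)
```

```text
t 20.22 p [ 543.7 -252.    87.7] w 0.6 F [-1.2  0.7 -0.8] j6 0.85
tip unit x -114.18614382807421
True
t 20.77 p [ 544.2 -251.7   87.1] w 0.7 F [-1.  -0.4 -0.1] j6 0.86
tip unit x -113.60326659708325
t 20.98 p [ 544.2 -251.7   86.9] w 0.1 F [0.1 0.7 0.6] j6 0.86
tip unit x -113.66099283969409
t 22.29 p [ 502.6 -253.3  217.7] w 0.4 F [-0.3  0.1 -0.9] j6 0.89
```

View pics/s7z.png

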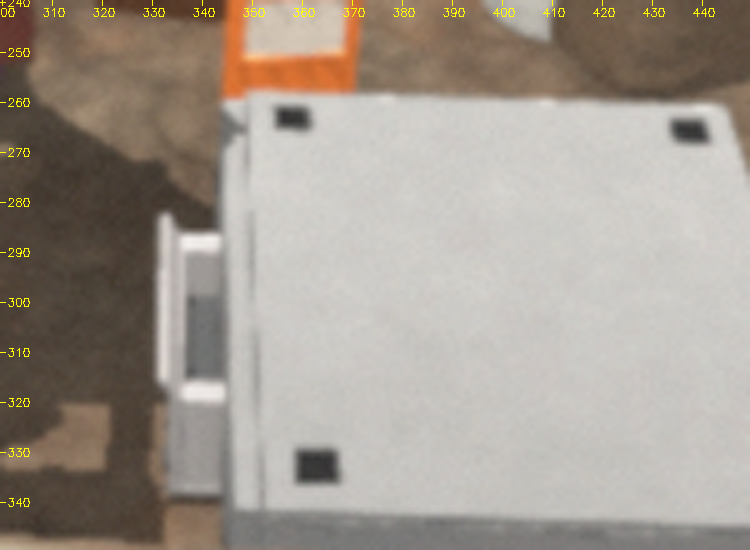

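The drawer is shut: two pushes ended at the hard stop within 0.6 mm, and the panel at (345,300) is flush with the unit. Now I measure the pocket.

Run:
```python
from h import *
t=cv2.imread("pics/t7.png");zoom(t,400,160,105,50,7,"pics/t7z.png")
c,sn=np.cos(UY),np.sin(UY)
for n,px,z in [("side",(344.3,259.5),58),("side",(346.3,342),58),("side",(331.3,282.5),52),("side",(331.3,316.5),52),("side",(344.,286.5),44),("side",(345.,319),44)]:
    d=onz(n,*px,z)[:2]-[673.7,-248.9]; print(n,px,np.round([c*d[0]+sn*d[1],-sn*d[0]+c*d[1]],1))
```

```text
side (344.3, 259.5) [-86.4  87.2]
side (346.3, 342) [-86.8 -89.3]
side (331.3, 282.5) [-107.5   35.3]
side (331.3, 316.5) [-106.8  -38. ]
side (344.0, 286.5) [-87.1  36.1]
side (345.0, 319) [-86.8 -33.9]
```

View pics/t7z.png

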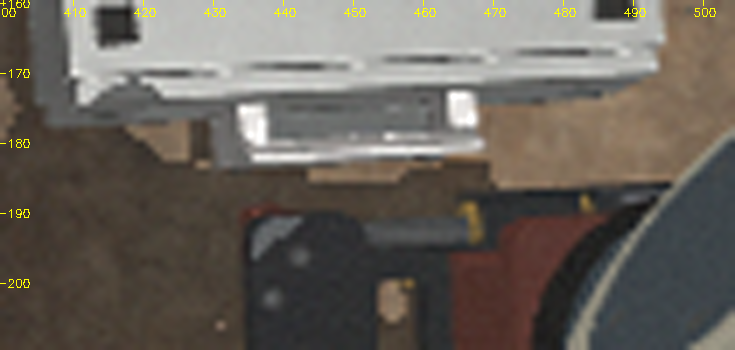

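Run:
```python
from h import *
t=cv2.imread("pics/top0.png");zoom(t,200,80,180,125,4,"pics/z7.png")
s=cv2.imread("pics/side0.png");zoom(s,320,120,140,140,5,"pics/z8.png")
p=np.array([573.4,79.7]);c=np.array([np.cos(-.115),np.sin(-.115)]);n=np.array([-c[1],c[0]])
for z in (135,):
  print([proj("top",[*(p+a*c+b*n),z])[0].round(0).tolist() for a,b in((89,37.5),(89,-37.5),(-89,-37.5),(-89,37.5))])
  print([proj("side",[*(p+a*c+b*n),z])[0].round(0).tolist() for a,b in((89,37.5),(89,-37.5),(-89,-37.5),(-89,37.5))])
```

```text
[[279.0, 130.0], [317.0, 134.0], [309.0, 224.0], [270.0, 220.0]]
[[386.0, 153.0], [384.0, 168.0], [295.0, 160.0], [303.0, 146.0]]
```

View pics/z7.png

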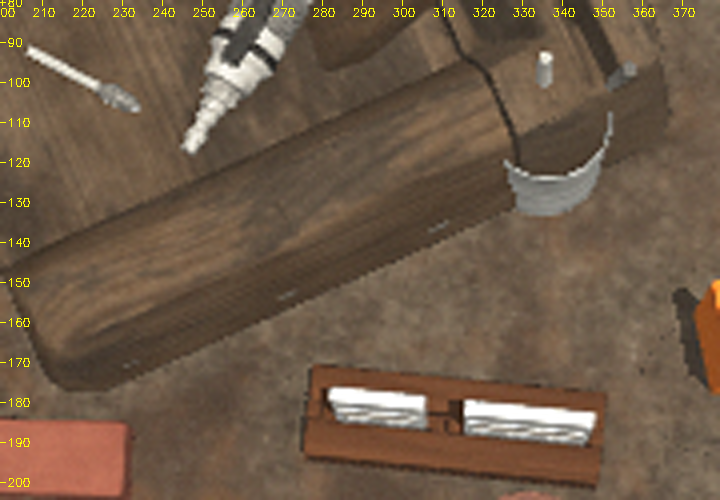

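View pics/z8.png

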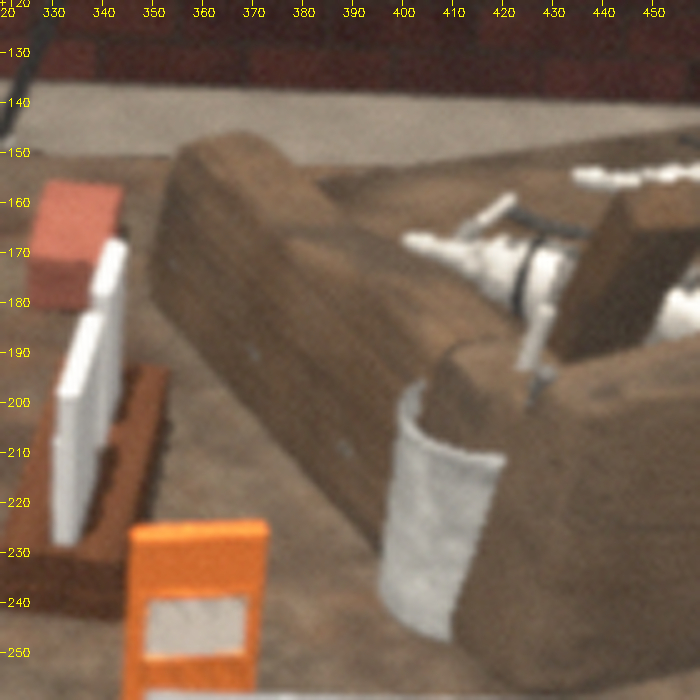

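The crate is roughly 80–100 mm tall and the tin 131 mm. I'll grip with the TCP at z = 142, which keeps the body above both. Picking up the narrow holder now.

Run:
```python
from h import *
o=down(-.115)
env.move_l([520,-240,340],down(UY),rate=250)
set_gripper(40)
env.move_l([573.3,79.7,340],o,rate=250)
env.move_l([573.3,79.7,190],rate=200); st()
cv2.imwrite("pics/t8.png",viewer.camera("top"));s=viewer.camera("side");zoom(s,270,100,150,130,5,"pics/s8z.png")
```

```text
t 27.24 p [574.   79.5 190.9] w 40.1 F [0.1 0.1 0.3] j6 0.23
```

View pics/s8z.png

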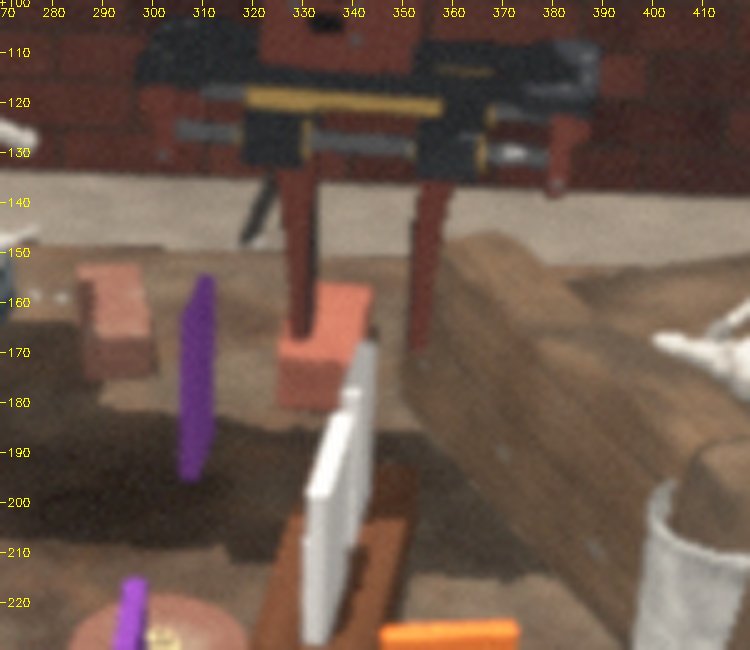

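The fingertips, at (331,168) and (352,168), are centred on the narrow holder's top at about (342,172). I go down and grip.

Run:
```python
from h import *
print(env.move_l([573.3,79.7,142],rate=80,f_stop=10)); st()
set_gripper(0); s=st()
env.move_l([573.3,79.7,182],rate=80); st()
env.move_l([573.3,79.7,330],rate=250); st()
M=unit(-93.4,-.5)
env.move_l([*M,330],down(UY),rate=250)
env.move_l([*M,205],rate=200); st()
t=viewer.camera("top");cv2.imwrite("pics/t9.png",t);s=viewer.camera("side");cv2.imwrite("pics/s9.png",s)
zoom(s,270,170,160,160,5-1,"pics/s9z.png");zoom(t,390,120,130,100,6,"pics/t9z.png")
```

```text
False
t 28.09 p [573.4  79.7 141.8] w 40.3 F [-0.  -0.6  0.9] j6 0.23
t 28.69 p [573.7  79.7 142.2] w 7.6 F [ 2.1 -0.   0.1] j6 0.23
t 29.34 p [572.9  79.7 182.2] w 7.9 F [ 0.7  0.2 -0.6] j6 0.23
t 30.08 p [572.5  79.6 328.5] w 7.9 F [ 1.  -0.7 -1.5] j6 0.23
t 32.33 p [ 581.1 -251.8  206. ] w 7.7 F [-0.3 -0.7 -0.3] j6 -0.46
```

View pics/s9z.png

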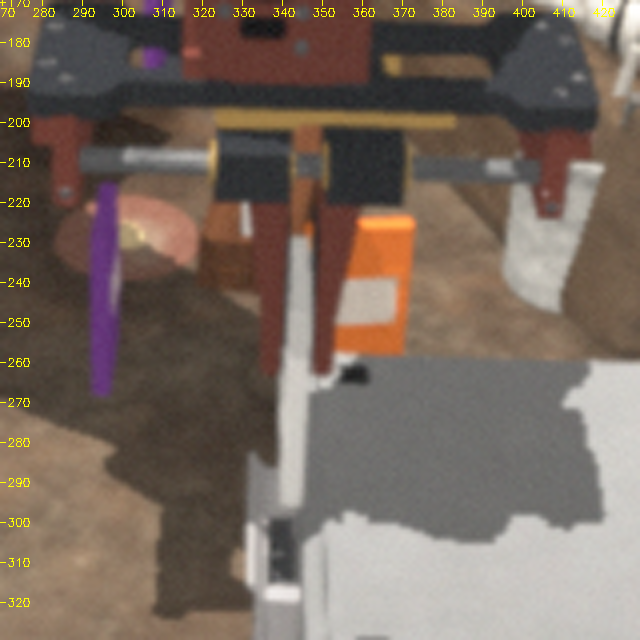

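View pics/t9z.png

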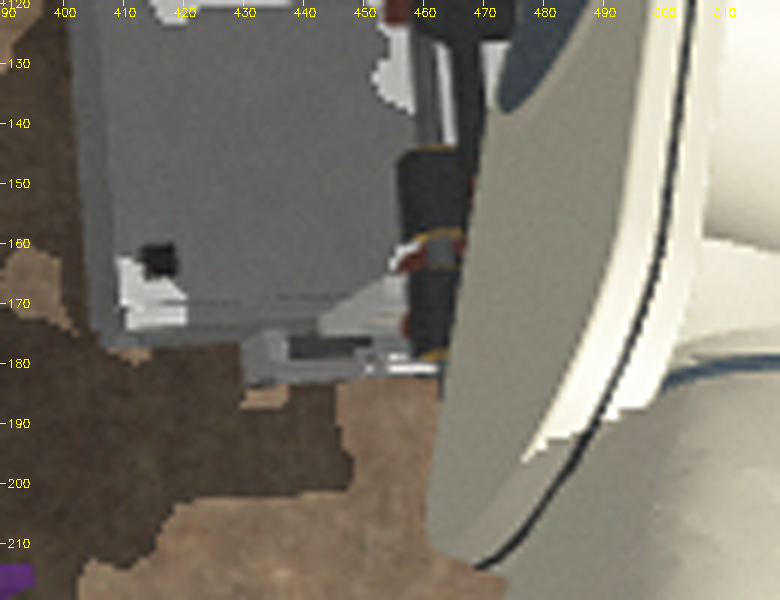

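Run:
```python
from h import *
p=env.read_state()["tool_pos"];print(p)
c=np.array([np.cos(UY),np.sin(UY),0]);n=np.array([-c[1],c[0],0])
for z in (-130,-45):
  for a in(-4,4): print(z,a,[proj("side",p+c*a+n*b+[0,0,z])[0].round(1) for b in(-24,24)])
s=cv2.imread("pics/s9.png");zoom(s,318,215,50,115,5,"pics/s9y.png")
# mouth frame predictions
for l in [(-87,36,44),(-87,-36,44),(-103,0,44),(-87,0,58)]: print(l,proj("side",[*unit(l[0],l[1]),l[2]])[0].round(1))
```

```text
[ 581.30029282 -252.16468893  206.74841411]
-130 -4 [array([339.2, 297.2]), array([339. , 275.4])]
-130 4 [array([344.8, 297.4]), array([344.2, 275.6])]
-45 -4 [array([341.7, 248.9]), array([341.3, 228.8])]
-45 4 [array([347.7, 249.1]), array([346.9, 229. ])]
(-87, 36, 44) [344.1 286.6]
(-87, -36, 44) [344.9 320.1]
(-103, 0, 44) [333.9 302.2]
(-87, 0, 58) [344.9 295.5]
```

View pics/s9y.png

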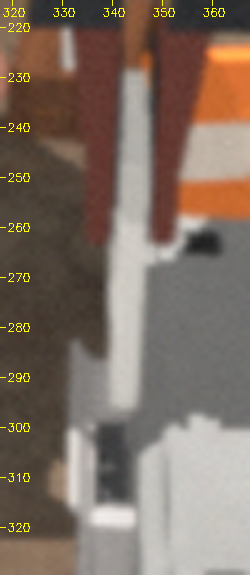

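The holder hangs upright, with its bottom near edge at (339–345,297). That matches the prediction to under 1 px, so camera and robot agree. I insert slowly.

Run:
```python
from h import *
M=unit(-93.3,-.5)
print(env.move_l([*M,185],rate=60,f_stop=8)); st()
print(env.move_l([*M,158],rate=25,f_stop=6)); st()
s=viewer.camera("side");zoom(s,300,190,100,150,5-1,"pics/s10z.png")
```

```text
False
t 32.92 p [ 580.2 -251.9  184.4] w 7.9 F [-0.4 -0.1 -0.4] j6 -0.46
False
t 34.15 p [ 580.6 -251.9  158.2] w 8.0 F [ 0.7  0.4 -0.5] j6 -0.46
```

View pics/s10z.png

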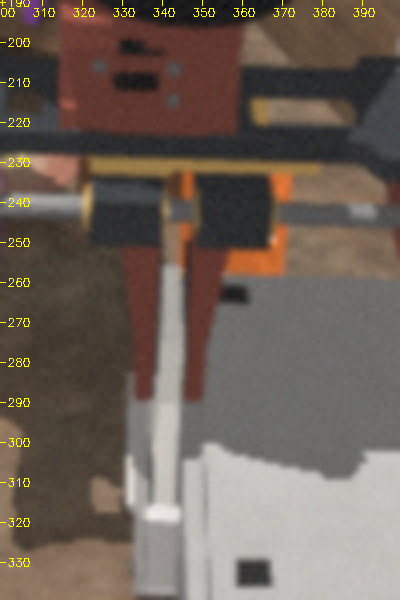

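Run:
```python
from h import *
M=unit(-93.3,-.5)
for z in (152,149.5):
    print(env.move_l([*M,z],rate=15,f_stop=15)); st()
print(env.move_l([*M,146],rate=8,f_stop=16)); st(); env.hold(.3); st()
```

```text
False
t 34.75 p [ 580.7 -252.1  152.3] w 8.0 F [-0.7  1.2  4.8] j6 -0.46
False
t 35.07 p [ 580.7 -252.   149.9] w 8.1 F [-0.4  0.3  6.1] j6 -0.46
True
t 35.48 p [ 580.8 -252.1  148.3] w 8.1 F [-2.2  0.3  6.2] j6 -0.46
t 35.77 p [ 580.8 -252.1  148.3] w 7.6 F [-1.8  1.3  6.8] j6 -0.46
```

Run:
```python
from h import *
M=unit(-93.3,-.5)
for z in (148,147.6,147.2):
    env.move_l([*M,z],rate=5); env.hold(.3)
    f=[];ps=[]
    for _ in range(6):
        s=env.read_state();f.append(s["force"]);ps.append(s["tool_pos"]);env.hold(.03)
    F=np.mean(f,0);print(z,F.round(1),np.mean(ps,0).round(2),round(s["time_s"],1))
    if F[2]>14: break
s=viewer.camera("side");cv2.imwrite("pics/s11.png",s);zoom(s,300,190,100,150,5-1,"pics/s11z.png")
```

```text
148 [-1.1  0.6  6.8] [ 580.69 -252.03  148.54] 36.5
147.6 [-1.1  0.2  7. ] [ 580.69 -252.04  148.18] 37.2
147.2 [-1.5  0.8  9.2] [ 580.71 -252.04  148.1 ] 38.0
```

View pics/s11z.png

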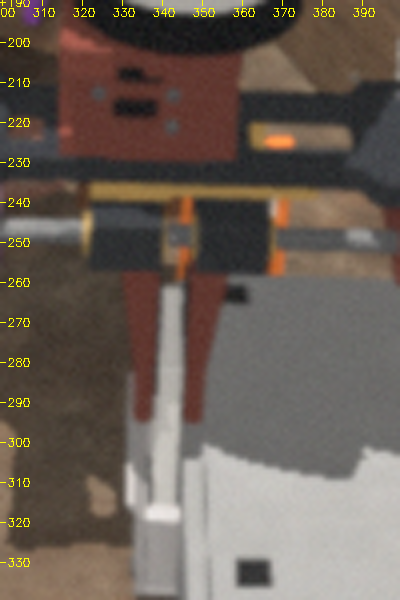

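The push is stiffening at z = 148.1, close to the expected stop at 148. I add a little more sustained push.

Run:
```python
from h import *
M=unit(-93.3,-.5)
for z in (146.8,146.4,146.0,145.6):
    env.move_l([*M,z],rate=5); env.hold(.3)
    f=[];ps=[]
    for _ in range(6):
        s=env.read_state();f.append(s["force"]);ps.append(s["tool_pos"]);env.hold(.03)
    F=np.mean(f,0);print(z,F.round(1),np.mean(ps,0).round(2),round(s["time_s"],1),s["width"])
    if F[2]>13: break
q=s["orientation"];print(R.from_quat(q).as_matrix()[:,2].round(4))
im=viewer.camera("side");cv2.imwrite("pics/s12.png",im)
p=np.mean(ps,0);c=np.array([np.cos(UY),np.sin(UY),0]);n=np.array([-c[1],c[0],0])
for a in(-4,4): print("pred top",[proj("side",p+c*a+n*b+[0,0,-45])[0].round(1) for b in(-24,24)])
zoom(im,320,240,50,90,6,"pics/s12z.png");zoom(viewer.camera("top"),280,90,220,140,3,"pics/t12z.png")
```

```text
146.8 [-2.5  0.7 12.9] [ 580.73 -252.05  148.06] 38.8 7.763454585346913
146.4 [-3.4  1.5 15.6] [ 580.75 -252.06  148.04] 39.5 7.7336898263792735
[ 1.3e-03 -6.0e-04 -1.0e+00]
pred top [array([339.6, 282.9]), array([339.3, 261.5])]
pred top [array([345.3, 283.1]), array([344.7, 261.7])]
```

View pics/s12z.png

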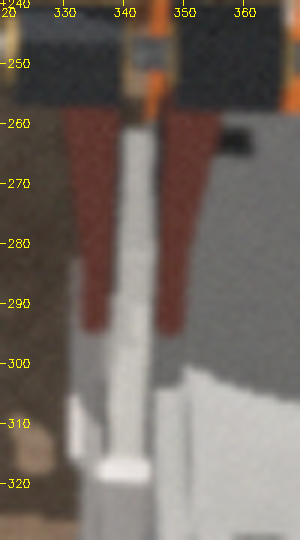

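View pics/t12z.png

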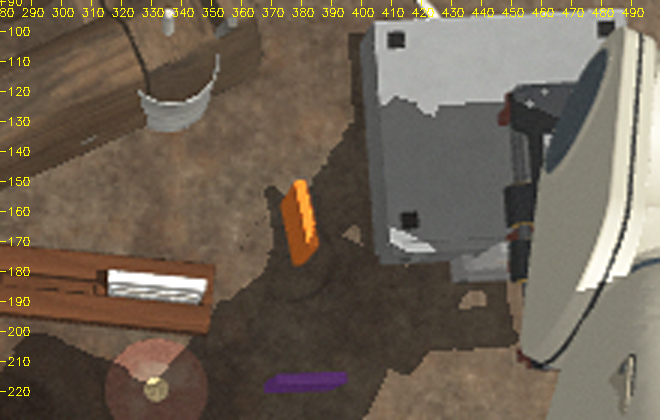

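View pics/s12.png

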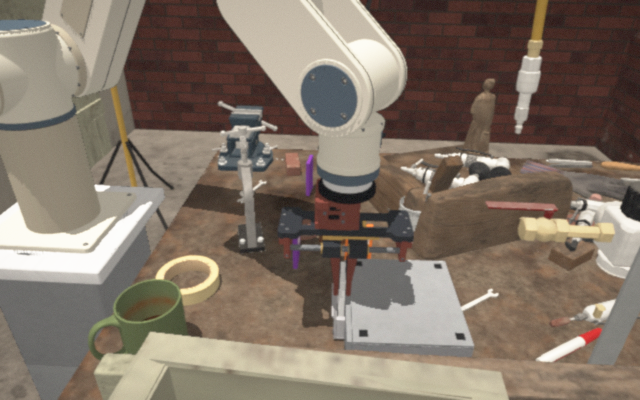

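The holder's top edge at row 261 matches the prediction, so it hasn't slipped. It sits at the stop with 15.6 N of sustained push, and the drawer is flush. I'm handing in.

Run:
```python
from h import *
env.hold(.2); st(); workorder.sign_off()
```

```text
t 39.88 p [ 580.7 -252.1  148. ] w 7.8 F [-4.   1.4 15.7] j6 -0.46
the job is handed in; nothing more can be done
```

The job is done and handed in at 39.9 s; sign-off gives no verdict, so what follows is from my own checks.

- **Coupler and drawer:** I laid the coupler in the drawer and pushed the drawer shut on the pocket lip. Two pushes ended at the hard stop within 0.6 mm, and both cameras show the drawer front flush with the unit.
- **Label holder:** I took the narrower holder from the left rack slot without turning it round, so its card should still face outwards, though neither camera shows the card itself. It went into the pocket without touching the sides and presses the bar down to its stop. The push rose from about 7 N to 15.7 N with almost no further movement at TCP z = 148.0 mm, which is the height expected for fully home.
- **Final state:** The gripper still holds the plate upright at a width of 7.8 mm, and the camera shows no slip. The wide holder and everything else in view are where they were.

One small disagreement: the contact push put the pocket about 1 mm nearer the robot than the camera did. I aimed between the two, and a few newtons of sideways force (about 4 N) remained at the end.

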